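Seat the carrier board on the jig key and clamp it

ROBOT

A 6-joint arm with a two-finger parallel gripper is mounted at the origin on a cart in front of the work surface, level with it; the furniture and walls round the work are solid. World frame = base frame: x ahead of the robot, y to its left, z up, the work surface at z = 0. Lengths are in m, angles in rad, forces in N, time in s.
With the tool pointing down it reaches from about 0.35 to 0.975 m from the base axis. Payload 4.9 kg.
Tool frame: the origin (TCP) lies at the very end of the fingers, on their centre line; the grasp point (between the pads) lies 19 mm behind it (ctrl.grip_point_offset is the distance from the TCP to the grasp point, in m); z points along the fingers, y is the line along which they close (so a half turn about z gives the same grasp; the last joint's range is limited). The gripper opens to 85 mm and grips with 20 to 120 N. Pads are 22 mm wide; open, the fingers measure 114 mm over their backs; the gripper's body (76 mm by 85 mm) begins 54 mm behind the grasp point. The pads swing forward as they close: fully open they stand 13 mm farther back than shut.
Start: joints at [-1.351, 0.053, 1.613, -0, 1.476, -0.119], TCP at [0.208, -0.589, 0.231] pointing down, gripper open.
Joint ranges: [-3.01, 3.01], [-1.01, 2.22], [0.06, 2.58], [-1.02, 4.17], [0.09, 2.62], [-3.14, 3.14]. Speed limits (rad/s): [2.57, 2.57, 3.14, 3.14, 3.14, 3.14].

INTERFACE

Orientations are given as a rotation vector (axis times angle).
In Python, from station import ctrl gives the robot as it stands.
- The arm moves only by the tool send_rows, never from a script. Its argument "rows" is a list of rows, each a list of 3 entries, a list of its own where there are three numbers: the finger opening in cm, from 0 to 8.54, then the shift along the tool's x, y, z in cm, then the turn about the tool's z in degrees. A call has 1 to 10 rows; each row shifts and turns the commanded pose from where the row before left it, along the tool's axes as they then stand; what a row does not reach is not made up. A row lasts 1/8 s, in which the tool goes at most 62.5 mm and 10.7 degrees, less where a joint would pass 70% of its speed; a pose out of reach is approached as far as the arm can. A call with a gripper value outside its range is refused whole. The fingers move at their own pace and stop on an object; "newtons" is the grip in N (left out, the last holds). Time passes only in rows, so rows that do not move let the fingers close. It gives the time, the measured TCP pose, the force, the opening and the grip force at its end, in the units of the state.
- ctrl.get_obs(): the state, without advancing time (a new reading comes with each control period).
- ctrl.get_image(name): name is "side" or "top" or "wrist"; returns a dict with "frame" (400x640x3 uint8, red, green, blue), "range_z" (400x640 float32, m along the optical axis (not along the pixel's ray), 0 where there is no reading), "fx", "fy", "cx", "cy" (pixels), "cam_to_world" (4x4, takes a point from camera to world coordinates). Camera axes: x right, y down, z forward; pixel columns grow to the right and rows downward; lengths in m; the calibration is good to about 2 mm. The wrist camera is an equidistant fisheye: a pixel r from the principal point sees the ray r / f radians off the axis. A picture is of the moment at which its call begins.
- ctrl.finish_job(): hands the job in; it is judged then, once.
The state is a dict: "t": time; "q": joint angles; "dq": joint speeds; "effort": joint torques, N m; "tool_pos": TCP position; "tool_rot": TCP orientation; "contact_force": force on the tool from outside, world axes, zero at the start; "wrist_torque": the same for the moment, N m; "opening": finger opening in m; "grip_force": force on a finger pad.
Only numpy, scipy, OpenCV 4.12 (cv2) and the standard library are available. Lean on these libraries where they do the work, as an engineer would, in place of code of your own. Each camera call takes 0.05 s, during which the arm holds its last target. There are 200 camera calls.

TASK

Put the grooved carrier board into the jig's channel, feel along for the key until the board's groove drops over it and the board sits fully down flat on the channel floor, and let go of it with the clamp still open. Then swing the hinged clamp over until its pad rests on the seated board, and leave everything. Work gently: never force a board that is still riding on the key, with hand or with clamp.

Things in the scene. Friction and masses are not known exactly. Their poses are not given: they have to be found in the camera images.
- board: Plywood carrier board 64 (its x) x 140 (y) x 14 mm, about 0.2 kg, two thin white tiles near one end. Origin: centre of its underside, z up. Across its underside, at the middle of its length, a groove 14 mm wide (y) and 8 mm deep runs the whole x width. A half turn about z makes no difference to the fit.
- board_fin (a point): Top centre of the upright wooden grip fin in the middle of the board, straight above the groove and 48 mm above the board's underside. The fin is 44 (board x) x 16 (board y) mm and stands 34 mm above the board's top face: pinch it across its 16 mm.
- jig: Fixed wooden jig, 150 (x) x 190 (y) mm, origin on the table under mid-channel, z up. Channel along jig y, floor at z 20 mm, ends open. Rails (90 mm long in y) with inner faces at x = +-34 mm, upright to z 28, then sloping out to 32 mm. Board fully down: its origin is at jig z 20 mm; riding on the key: 26 mm in a level grip, rocking if let go.
- channel_floor (a point): Centre of the channel's aluminium floor. Across it lies a steel key 50 (jig x) x 10 (jig y) x 6 mm high, rounded top edges, locked firmly somewhere within 12 mm of this point along jig y; its place differs each time, is not reported and has to be found by feel (or seen). Only with the groove within about 2 mm of the key can the board go down.
- clamp_arm (a joint): Clamp hinge angle, rad: 0 = arm level, its small sprung rubber pad lightly pressed (0.5 mm) on a fully seated board; a stop ends the swing at -0.02. On a board riding on the key it stays open by over 0.04. Starts open at 1.5 to 1.8 (upright or leaning back, to jig +x); grows as it opens. The stiff hinge stays where it is left; about 2 N at the handle moves it.
- clamp_pivot (a point): Point on the hinge axis, fixed at jig x +64, y +50, z +50 mm; the axis is parallel to jig y. The dark steel arm, 18 mm wide, 104 mm long, reaches from here over the channel to jig -x when closed; its pad is 54 mm from the axis.
- clamp_handle (a point): Middle of the free part of the clamp's cross handle: round steel bar, 12 mm diameter, 37 mm free length, parallel to jig y, at the arm's tip, 104 mm from the hinge axis and 30 mm beyond the arm's centre line (pivot point) toward jig +y. 50 mm above the table when closed. Pinched from above across its diameter it turns in the fingers as the arm swings.
Things that resemble listed ones, but are neither listed nor needed, are in the scene too. Several things have the shape of the jig; the one meant has the colours described above.

How it is judged:
On the way:
1. the board lies in the channel fully down on the floor (underside less than 1.8 mm above it), level, untouched by the fingers, with the clamp still open (over 0.8 rad) (z of board in the frame of jig between 0.018 and 0.0218 m and horizontal distance between board and jig below 0.02 m and angle between board's own z axis and vertical below 0.03 rad and angle between the y axis of board and the y axis of jig, either way round below 0.08 rad and contact force between the fingers and board below 0.1 N and value of joint clamp_arm above 0.8 rad), for 0.2 s.
At the end, for the whole second after the job is handed in: The board is at rest in the jig's channel, its groove over the key, its underside less than 1.8 mm above the channel floor and level within 0.03 rad, in line with the channel within 0.08 rad, and the clamp is closed on it (hinge below 0.035 rad) (z of board in the frame of jig between 0.018 and 0.0218 m and horizontal distance between board and jig below 0.02 m and angle between board's own z axis and vertical below 0.03 rad and angle between the y axis of board and the y axis of jig, either way round below 0.08 rad and value of joint clamp_arm below 0.035 rad and linear speed of board below 0.02 m/s); the robot touches nothing.
It fails at once if the board is pressed against the jig or its key with more than 60 N (contact force between board and jig above 60 N).
It fails at once if the clamp is brought down (below 0.3 rad) over a board that is not fully down in the channel (value of joint clamp_arm below 0.3 rad and z of board in the frame of jig above 0.0235 m).
It also fails if it takes over 72 s, if anything falls off the work surface, if the arm or the gripper's body presses on something with over 40 N, if the wrist force passes 120 N, or if a joint passes its speed limit or range.

## Working session

There is one attempt and no reset: what is moved stays moved. The work goes in short steps, Python scripts to look and compute and a tool call to move; the robot and the scene stay as the last step left them, time stands still between calls to the robot, and variables do not carry over. Pictures are saved under pics/ and viewed, at most 10 in all, crops included, and the job is handed in when it is done.

Besides the shell and the picture viewer there is one more tool, called after ">>>" in YAML: its name, and indented under it one key for each argument. send_rows: Moves the arm, as the interface text tells. Its arguments: {"type":"object","properties":{"rows":{"type":"array","items":{"type":"array"}},"newtons":{"type":"number"}},"required":["rows"]}

```bash
mkdir -p pics; ls
python3 - <<'E'
from station import ctrl
import cv2,numpy as np
for n in("top","side"):
    d=ctrl.get_image(n); cv2.imwrite(f"pics/{n}0.png",d["frame"][:,:,::-1]); np.savez(f"pics/{n}0.npz",**d)
    print(n,d["fx"],d["cx"],d["cy"],np.round(d["cam_to_world"],3).tolist())
print(ctrl.get_obs())
E
```

```text
pics
top 420.74103202771386 310.42674026147375 205.28664241702347 [[-0.021, -0.991, 0.132, 0.31], [-1.0, 0.02, -0.008, 0.198], [0.005, -0.132, -0.991, 1.656], [0.0, 0.0, 0.0, 1.0]]
side 365.4229053021786 314.5123572822469 197.23139331467573 [[0.198, 0.874, -0.443, 1.082], [0.98, -0.178, 0.088, 0.053], [-0.002, -0.451, -0.892, 1.196], [0.0, 0.0, 0.0, 1.0]]
{'t': 0.1, 'q': array([-1.35101816e+00,  5.33291781e-02,  1.61413821e+00,  1.32388271e-06,
        1.47600876e+00, -1.18979787e-01]), 'dq': array([ 0.00139563, -0.0006026 , -0.00411014,  0.00045735, -0.00061786,
       -0.00105071]), 'effort': array([-4.79960217e-04, -3.94906783e+01, -3.71361530e+01, -1.87526243e-04,
        3.97270560e-03,  1.41950345e-06]), 'tool_pos': array([ 0.20758754, -0.58892704,  0.23017323]), 'tool_rot': array([-3.09478112e+00, -5.29261747e-01,  1.46891561e-04]), 'contact_force': array([-0.26946694, -0.00715087, -0.2821069 ]), 'wrist_torque': array([ 0.00914864, -0.00902381,  0.03580981]), 'grip_force': 0.0, 'opening': 0.08545720668357797}
```

View pics/top0.png

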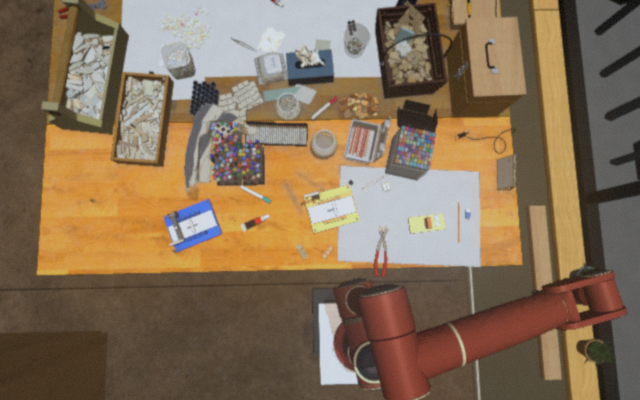

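View pics/side0.png

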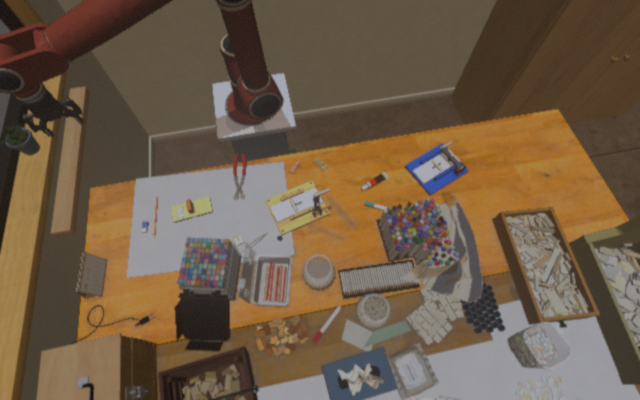

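Run:
```python
import cv2,numpy as np
t=cv2.imread("pics/top0.png");s=cv2.imread("pics/side0.png")
a=cv2.resize(t[180:260,150:450],(800,213),interpolation=cv2.INTER_CUBIC)
c=cv2.resize(s[130:250,160:480],(800,300),interpolation=cv2.INTER_CUBIC)
cv2.imwrite("pics/z1.png",np.vstack([a,c]))
```

```text
(no output)
```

View pics/z1.png

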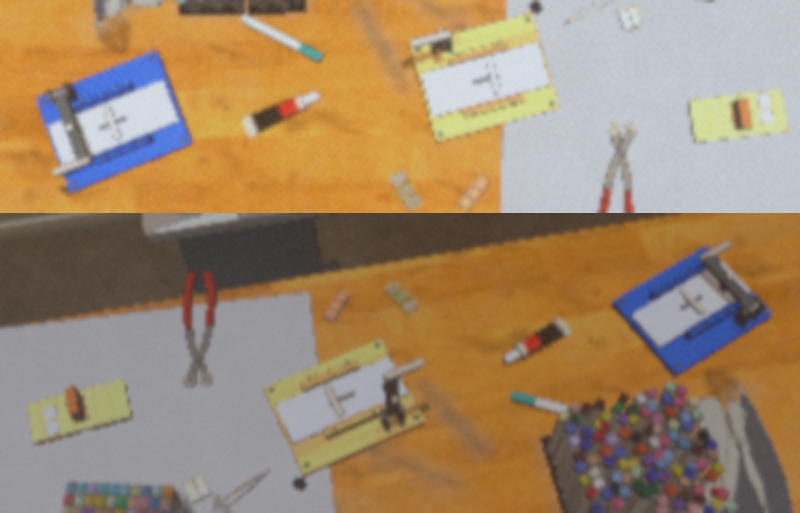

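```bash
cat > h.py <<'E'
import cv2,numpy as np
def pts(d,vu):
    v,u=vu[:,0],vu[:,1]; z=d["range_z"][v,u]
    p=np.c_[(u-d["cx"])/d["fx"]*z,(v-d["cy"])/d["fy"]*z,z]
    T=d["cam_to_world"]; return p@T[:3,:3].T+T[:3,3], z>0
def ray(d,u,v,h):
    T=d["cam_to_world"]; r=T[:3,:3]@np.array([(u-d["cx"])/d["fx"],(v-d["cy"])/d["fy"],1.])
    return T[:3,3]+r*(h-T[2,3])/r[2]
E
python3 - <<'E'
import cv2,numpy as np
from h import *
for n in("top","side"):
    d=dict(np.load(f"pics/{n}0.npz")); hsv=cv2.cvtColor(d["frame"],cv2.COLOR_RGB2HSV)
    m=cv2.inRange(hsv,(24,60,120),(34,255,255)); m=cv2.morphologyEx(m,cv2.MORPH_CLOSE,np.ones((3,3)))
    k,l,st,c=cv2.connectedComponentsWithStats(m)
    for i in range(1,k):
        if st[i,4]<60: continue
        vu=np.argwhere(l==i); p,ok=pts(d,vu); p=p[ok]
        h=np.median(p[:,2])
        q=np.array([ray(d,u,v,h)[:2] for v,u in vu],np.float32)
        print(n,st[i],np.round(c[i]),"h",h,"med",np.median(p,0),cv2.minAreaRect(q*1000))
    # fin
    m=cv2.inRange(hsv,(5,120,80),(16,255,255)); k,l,st,c=cv2.connectedComponentsWithStats(m)
    for i in range(1,k):
        if 6<st[i,4]<80 and (abs(c[i]-([427,223] if n=="top" else [190,208]))<15).all():
            vu=np.argwhere(l==i); p,ok=pts(d,vu); print("fin",n,c[i],p.max(0),np.median(p,0))
E
```

```text
top [ 95  14  24  33 173] [108.  24.] h 0.11940559945907869 med [1.25180312 0.95708125 0.1194056 ] ((1233.14501953125, 950.6998291015625), (151.99339294433594, 61.482032775878906), 31.971446990966797)
top [ 42 102  16   8 108] [ 50. 106.] h 0.2536452322263758 med [0.86336293 1.08168095 0.25364523] ((863.2374267578125, 1082.0546875), (54.10947036743164, 24.188663482666016), 82.96437072753906)
top [ 77 114  25  13 168] [ 89. 120.] h 0.1245614186981372 med [0.85547447 1.0114212  0.12456142] ((855.1401977539062, 1013.1178588867188), (95.41143798828125, 39.30808639526367), 83.5047836303711)
top [306 185  46  24 340] [332. 194.] h 0.013233151562127787 med [0.57274869 0.09445509 0.01323315] ((565.2034301757812, 115.88567352294922), (45.26343536376953, 187.56085205078125), 15.765471458435059)
top [311 212  48  21 361] [334. 223.] h 0.013183589814730112 med [0.45699605 0.09399808 0.01318359] ((460.6656799316406, 90.67318725585938), (38.0449333190918, 185.005126953125), 12.881686210632324)
top [409 215  36  18 341] [424. 224.] h 0.01196138758413623 med [ 0.44584103 -0.2475662   0.01196139] ((4
[... 420 characters left out ...]
7  41  25 444] [193. 208.] h 0.01281215881626041 med [ 0.45350132 -0.25454642  0.01281216] ((451.8492431640625, -272.02850341796875), (63.57926940917969, 137.789794921875), 6.628222465515137)
side [279 212  33  22 252] [296. 223.] h 0.012740199889486492 med [0.58262609 0.08687313 0.0127402 ] ((576.2828979492188, 85.0379867553711), (40.819087982177734, 127.03218841552734), 17.086198806762695)
side [586 229  30  13 155] [600. 235.] h 0.12047594574139786 med [0.85562134 1.00903922 0.12047595] ((856.049560546875, 1011.490234375), (17.98172950744629, 102.2925033569336), 2.797626256942749)
fin side [188.63157895 204.86842105] [1.08216121 0.05259019 1.19590814] [ 0.45485815 -0.26998147  0.0466603 ]
```

>>> send_rows:
  rows:
    - [8.5, [0, 0, 0], 6.6]
    - [8.5, [0, 0, 0], 6.6]
    - [8.5, [3.95, -4.15, 0.4], 0]
    - [8.5, [3.95, -4.15, 0.4], 0]
    - [8.5, [3.95, -4.15, 0.4], 0]
    - [8.5, [3.95, -4.15, 0.4], 0]
    - [8.5, [3.95, -4.15, 0.4], 0]
    - [8.5, [3.95, -4.15, 0.4], 0]
    - [8.5, [3.95, -4.15, 0.4], 0]
    - [8.5, [0, 0, 0], 0]

```text
t: 1.35
tool_pos: [0.4524, -0.2676, 0.2024]
tool_rot: [-3.135, -0.179, 0.001]
contact_force: [-0.6, -0.1, -0.8]
opening: 0.0851
grip_force: 0.0
```

Run:
```python
from station import ctrl
import cv2,numpy as np
o=ctrl.get_obs(); print(o["tool_pos"],o["tool_rot"],o["t"],o["contact_force"])
d=ctrl.get_image("wrist"); cv2.imwrite("pics/w1.png",d["frame"][:,:,::-1]); np.savez("pics/w1.npz",**d)
print(d["fx"],d["cx"],d["cy"],np.round(d["cam_to_world"],3))
```

```text
[ 0.45237092 -0.26755708  0.20238223] [-3.13498149e+00 -1.79126152e-01  1.29159077e-03] 1.35 [-0.64460281 -0.14728865 -0.80735951]
309.70691628693146 322.7031307244091 200.1660825989727 [[ 0.115 -0.944 -0.309  0.531]
 [-0.993 -0.109 -0.034 -0.258]
 [-0.002  0.311 -0.951  0.346]
 [ 0.     0.     0.     1.   ]]
```

View pics/w1.png

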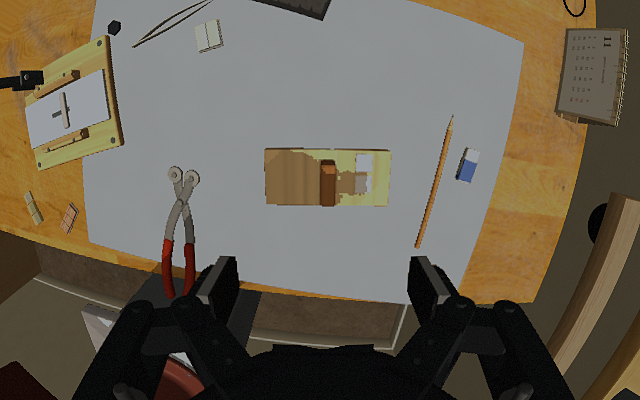

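```bash
cat >> h.py <<'E'
def wpts(d):
    v,u=np.mgrid[0:400,0:640].astype(float)
    x=(u-d["cx"])/d["fx"];y=(v-d["cy"])/d["fy"];r=np.hypot(x,y)+1e-9
    z=d["range_z"].astype(float); s=np.tan(np.minimum(r,1.5))/r*z
    p=np.stack([x*s,y*s,z],-1); T=d["cam_to_world"]; return p@T[:3,:3].T+T[:3,3]
def wray(d,u,v,h):
    x=(u-d["cx"])/d["fx"];y=(v-d["cy"])/d["fy"];r=np.hypot(x,y)+1e-9
    T=d["cam_to_world"]; w=T[:3,:3]@np.array([x*np.sin(r)/r,y*np.sin(r)/r,np.cos(r)])
    return T[:3,3]+w*(h-T[2,3])/w[2]
E
python3 - <<'E'
import cv2,numpy as np
from h import *
d=dict(np.load("pics/w1.npz")); P=wpts(d)
R=np.zeros((400,640),bool); R[140:215,255:400]=1
for lo,hi,n in((.008,.022,"board"),(.042,.055,"fin top"),(.008,.06,"all")):
    m=R&(P[...,2]>lo)&(P[...,2]<hi); q=P[m]
    print(n,m.sum(),np.median(q,0),cv2.minAreaRect((q[:,:2]*1000).astype(np.float32)))
# jig by depth
R[:]=0;R[30:175,20:130]=1
m=R&(P[...,2]>.008)&(P[...,2]<.05);q=P[m];print("jig",m.sum(),cv2.minAreaRect((q[:,:2]*1000).astype(np.float32)),np.percentile(q[:,2],[5,50,95]))
c=cv2.resize(cv2.cvtColor(d["frame"],cv2.COLOR_RGB2BGR)[30:180,0:140],None,fx=4,fy=4,interpolation=cv2.INTER_CUBIC);cv2.imwrite("pics/w1j.png",c)
E
```

```text
board 6391 [ 0.45231701 -0.26620805  0.01476733] ((450.09747314453125, -272.20233154296875), (65.5445327758789, 140.9986572265625), 6.048445224761963)
fin top 655 [ 0.45162495 -0.27184572  0.04839521] ((450.4693603515625, -272.5879821777344), (43.49391555786133, 15.927823066711426), 6.4529876708984375)
all 7100 [ 0.452497   -0.27046847  0.01486862] ((450.09747314453125, -272.20233154296875), (65.5445327758789, 140.9986572265625), 6.048445224761963)
jig 9283 ((515.0762329101562, 99.78278350830078), (150.5951690673828, 192.05197143554688), 14.11098861694336) [0.01311114 0.01969813 0.0327642 ]
```

View pics/w1j.png

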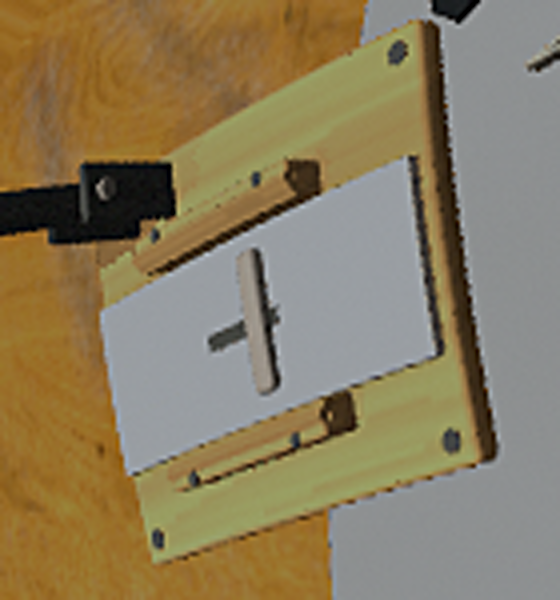

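Run:
```python
import cv2,numpy as np
from h import *
d=dict(np.load("pics/w1.npz")); P=wpts(d)
c=np.array([.5151,.0998]);a=np.radians(14.1)
X=(P[...,:2]-c)@np.array([[np.cos(a),-np.sin(a)],[np.sin(a),np.cos(a)]])
z=P[...,2]
m=(abs(X[...,0])<.028)&(abs(X[...,1])<.04)
f=m&(z<.0215);k=m&(z>.0235)&(z<.03)
print("floor",np.median(z[f]),"key",k.sum(),np.median(X[k],0),np.percentile(X[k],[2,98],axis=0),np.median(z[k]),cv2.minAreaRect((X[k]*1000).astype(np.float32)))
r=(abs(X[...,1])<.05)&(z>.0285)&(abs(X[...,0])<.05)&(z<.036)
for s in(1,-1):
    q=X[r&(X[...,0]*s>.02)]; print("rail",s,len(q),np.percentile(q,[1,50,99],axis=0), np.polyfit(q[:,1],q[:,0],1))
```

```text
floor 0.020488698755415646 key 193 [-0.00402339 -0.01345715] [[-0.02688628 -0.01715413]
 [ 0.01811168 -0.00653666]] 0.02618926728191473 ((-4.1558074951171875, -11.783597946166992), (11.571854591369629, 47.30647659301758), 89.34416198730469)
rail 1 402 [[ 0.02913279 -0.04428463]
 [ 0.03466285 -0.00475805]
 [ 0.04923922  0.04551163]] [0.00758031 0.0354019 ]
rail -1 324 [[-0.04988097 -0.04484781]
 [-0.04493799 -0.00574679]
 [-0.03884786  0.04402879]] [ 0.00345782 -0.04470166]
```

>>> send_rows:
  rows:
    - [6, [-0.25, 0.45, 3.0], 0.4]
    - [6, [0, 0, 5.0], 0]
    - [6, [0, 0, 5.0], 0]
    - [6, [0, 0, 3.5], 0]
    - [6, [0, 0, 1.5], 0]
    - [1, [0, 0, 0], 0]
    - [1, [0, 0, 0], 0]
    - [1, [0, 0, 0], 0]
    - [1, [0, 0, 0], 0]
    - [1, [0, 0, 0], 0]
  newtons: 50

```text
t: 2.65
tool_pos: [0.4506, -0.2768, 0.0256]
tool_rot: [3.135, 0.159, 0.004]
contact_force: [-0.6, -1.4, 6.3]
opening: 0.0152
grip_force: 51.1
```

>>> send_rows:
  rows:
    - [1, [0, 0, -4.0], 0]
    - [1, [0, 0, -5.0], -4.1]
    - [1, [0, 0, 0], -4.1]
    - [1, [0.4, -5, 0], 0]
    - [1, [0.4, -5, 0], 0]
    - [1, [0.4, -5, 0], 0]
    - [1, [0.4, -5, 0], 0]
    - [1, [0.4, -5, 0], 0]
    - [1, [0.4, -5, 0], 0]
    - [1, [0.4, -5, 0], 0]

```text
t: 3.9
tool_pos: [0.3908, 0.0724, 0.1132]
tool_rot: [3.118, 0.383, 0.001]
contact_force: [0.7, 0.0, -1.4]
opening: 0.0148
grip_force: 50.1
```

>>> send_rows:
  rows:
    - [1, [0, 0, 0], 0]
    - [1, [0, 0, 0], 0]

```text
t: 4.15
tool_pos: [0.3915, 0.0707, 0.1132]
tool_rot: [3.117, 0.384, -0.0]
contact_force: [0.2, -0.0, -2.4]
opening: 0.0152
grip_force: 50.3
```

Run:
```python
from station import ctrl
import cv2,numpy as np
o=ctrl.get_obs(); print(o["tool_pos"],o["tool_rot"],o["t"],o["contact_force"])
d=ctrl.get_image("wrist"); cv2.imwrite("pics/w2.png",d["frame"][:,:,::-1]); np.savez("pics/w2.npz",**d)
```

```text
[0.39145295 0.07067794 0.11315561] [ 3.11737864e+00  3.84310272e-01 -4.64430520e-05] 4.15 [ 0.16287275 -0.01133516 -2.40058974]
```

View pics/w2.png

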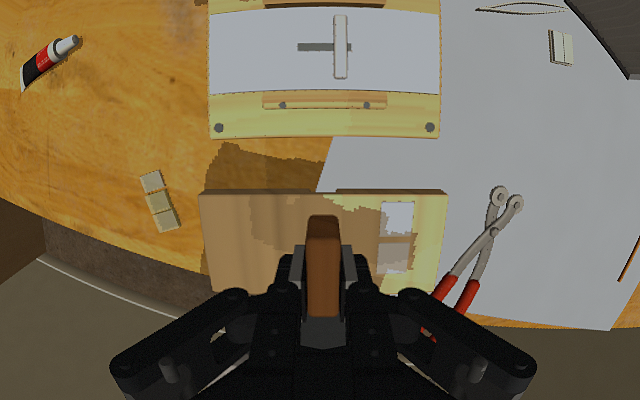

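Run:
```python
import cv2,numpy as np
from scipy.spatial.transform import Rotation as R
from h import *
d=dict(np.load("pics/w2.npz")); P=wpts(d); z=P[...,2]
t=np.array([.39145,.07068,.11316]);M=R.from_rotvec([3.11738,.38431,0]).as_matrix()
Q=(P-t)@M*1000  # tool mm
rect=lambda m:cv2.minAreaRect(Q[m][:,:2].astype(np.float32))
W=np.zeros((400,640),bool)
def win(a,b,c,e): w=W.copy(); w[a:b,c:e]=1; return w
k=win(5,90,320,365)&(z>.0235)&(z<.03); print("key",k.sum(),rect(k),np.median(z[k]))
hsv=cv2.cvtColor(d["frame"],cv2.COLOR_RGB2HSV)
f=win(3,105,195,450)&(hsv[...,1]<45)&(hsv[...,2]>130)&(z>.0175)&(z<.0235); print("floor",rect(f),np.median(z[f]))
j=win(0,140,195,450)&(z>.008)&(z<.06);q=Q[j];print("jig y range",np.percentile(q[:,1],[.5,99.5]),"x near",np.percentile(q[:,0],.5))
r=win(85,115,255,395)&(z>.029)&(z<.036);q=Q[r];print("near rail",np.percentile(q,[1,50,99],axis=0),rect(r))
b=win(185,300,190,460)&(Q[...,2]<16)&(Q[...,2]>-3)&(z>.05);print("board",rect(b),np.median(Q[b][:,2]))
fi=win(210,320,300,350)&(Q[...,2]<-22)&(Q[...,2]>-40);print("fin",np.percentile(Q[fi],[2,50,98],axis=0))
e=win(186,199,195,455); 
hs=Q[e&(z>.085)&(z<.12)];print("front z range",np.percentile(hs,[1,99],axis=0))
for n in("key","floor"):pass
```

```text
key 875 ((122.2938461303711, 12.387262344360352), (49.14342498779297, 10.387441635131836), 0.12425316125154495) 0.026354219375144844
floor ((122.88619995117188, 0.7214813232421875), (179.9751739501953, 66.24568939208984), 89.76282501220703) 0.02061891451871911
jig y range [-92.2759527   93.67278837] x near 53.415807161569035
near rail [[ 7.56462413e+01 -4.31565505e+01  7.80133172e+01]
 [ 8.19603744e+01 -1.98643233e-02  8.06019592e+01]
 [ 8.85363921e+01  4.47129773e+01  8.39515534e+01]] ((82.07532501220703, 0.7372932434082031), (90.77375793457031, 13.614173889160156), 89.78600311279297)
board ((0.7767295837402344, -0.1271514892578125), (140.54156494140625, 64.52606964111328), 89.95490264892578) 10.836323419687758
fin [[-1.88664074e+01 -9.16414960e+00 -3.86878799e+01]
 [ 4.18368354e+00 -1.07133562e-02 -2.32732253e+01]
 [ 2.06732401e+01  9.97558303e+00 -2.21039079e+01]]
front z range [[ 30.09443985 -67.69005734   9.81196772]
 [ 32.88208869  67.294403    22.78871497]]
```

>>> send_rows:
  rows:
    - [1, [4.2, 0.4, 0], 0]
    - [1, [4.0, 0.45, 0], 0]
    - [1, [4.0, 0.4, 0], 0]
    - [1, [0, 0, 3.0], 0]
    - [1, [0, 0, 2.0], 0]
    - [1, [0, 0, 0.0], 0]
    - [1, [0, 0, 0.0], 0]
    - [1, [0, 0, 0.0], 0]

```text
t: 5.2
tool_pos: [0.5141, 0.0879, 0.0648]
tool_rot: [3.118, 0.382, 0.004]
contact_force: [-0.5, -0.8, -2.0]
opening: 0.0147
grip_force: 50.3
```

```bash
cat >> h.py <<'E'
from scipy.spatial.transform import Rotation as R
def rel(o):
    M=R.from_rotvec([3.11738,.38431,0]).as_matrix(); return (o["tool_pos"]-[.39145,.07068,.11316])@M*1000
E
python3 -c "
from station import ctrl
from h import *
o=ctrl.get_obs();print(rel(o),o['contact_force'],o['tool_rot'])"
```

```text
[123.16517299  13.07175611  48.37405278] [-0.45629853 -0.81089441 -2.00291943] [3.11796363 0.3820775  0.00414616]
```

>>> send_rows:
  rows:
    - [1, [-0.1, -0.05, 0.4], 0]
    - [1, [0, 0, 0.4], 0]
    - [1, [0, 0, 0.3], 0]
    - [1, [0, 0, 0.0], 0]
    - [1, [0, 0, 0.0], 0]

```text
t: 5.82
tool_pos: [0.5119, 0.0886, 0.0523]
tool_rot: [3.118, 0.383, 0.0]
contact_force: [-0.0, 0.0, -2.5]
opening: 0.0151
grip_force: 50.3
```

```bash
python3 -c "
from station import ctrl
from h import *
o=ctrl.get_obs();print(rel(o),o['contact_force'],o['tool_rot'])"
```

```text
[121.23431598  11.86644529  60.86449632] [-0.04363484  0.03565547 -2.51749818] [3.11810242e+00 3.83348836e-01 4.11998137e-05]
```

Good: inside ±2 mm. Step down slowly, watching force.

>>> send_rows:
  rows:
    - [1, [0.03, 0.05, 0.15], 0]
    - [1, [0, 0, 0.15], 0]
    - [1, [0, 0, 0.1], 0]
    - [1, [0, 0, 0], 0]

```text
t: 6.32
tool_pos: [0.5122, 0.0881, 0.0482]
tool_rot: [-3.118, -0.383, 0.0]
contact_force: [-0.5, -0.3, -2.8]
opening: 0.0148
grip_force: 50.3
```

```bash
python3 -c "
from station import ctrl
from h import *
o=ctrl.get_obs();print(rel(o),o['contact_force'],o['tool_rot'])"
```

```text
[121.3761952   12.37047768  64.99679604] [-0.53376434 -0.28797187 -2.75649584] [-3.11810120e+00 -3.83106844e-01  4.62611231e-04]
```

>>> send_rows:
  rows:
    - [1, [0, 0, 0.1], 0]
    - [1, [0, 0, 0.1], 0]
    - [1, [0, 0, 0.1], 0]
    - [1, [0, 0, 0.05], 0]
    - [1, [0, 0, 0], 0]

```text
t: 6.95
tool_pos: [0.5124, 0.0881, 0.0456]
tool_rot: [3.118, 0.383, -0.0]
contact_force: [-4.8, 0.9, 4.3]
opening: 0.0151
grip_force: 51.3
```

```bash
python3 -c "
from station import ctrl
from h import *
o=ctrl.get_obs();print(rel(o),o['contact_force'],o['tool_rot'])"
```

```text
[121.59856025  12.40957769  67.55752046] [-4.84712543  0.87790956  4.27253361] [ 3.11804204e+00  3.83330156e-01 -3.23471376e-04]
```

>>> send_rows:
  rows:
    - [2.5, [0, 0, 0], 0]
    - [4, [0, 0, 0], 0]
    - [5, [0, 0, 0], 0]
    - [5, [0, 0, 0], 0]
    - [5, [0, 0, -2], 0]
    - [5, [0, 0, -4], 0]
    - [5, [-2, 0, -5], 0]
    - [5, [-5, 0, -1], 0]
    - [5, [-3, 0, 0], 0]
    - [5, [0, 0, 0], 0]

```text
t: 8.2
tool_pos: [0.4143, 0.0637, 0.1648]
tool_rot: [3.118, 0.382, 0.002]
contact_force: [-0.6, -0.8, -0.2]
opening: 0.0501
grip_force: 0.0
```

Run:
```python
from station import ctrl
import cv2,numpy as np
from h import *
o=ctrl.get_obs(); print(o["tool_pos"],o["tool_rot"],o["t"],o["contact_force"],rel(o))
d=ctrl.get_image("wrist"); cv2.imwrite("pics/w3.png",d["frame"][:,:,::-1]); np.savez("pics/w3.npz",**d,tp=o["tool_pos"],tr=o["tool_rot"])
```

```text
[0.41425816 0.06373339 0.16477144] [3.11808229e+00 3.82353396e-01 1.87250999e-03] 8.2 [-0.56468195 -0.82158519 -0.18507702] [ 20.4342834   12.30941792 -51.60548958]
```

View pics/w3.png

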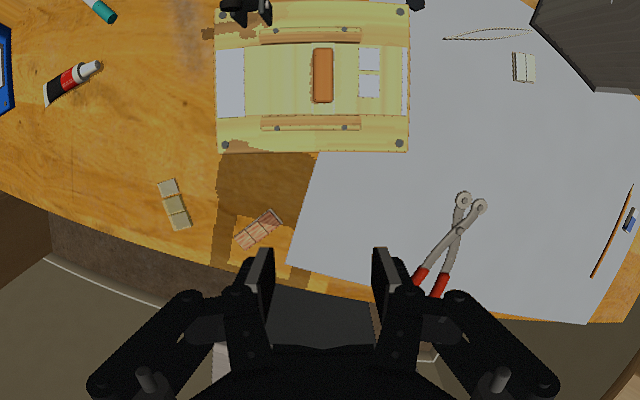

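Run:
```python
import cv2,numpy as np
from h import *
M=R.from_rotvec([3.11738,.38431,0]).as_matrix()
J=np.array([.39145,.07068,.11316])+M@np.array([.1227,.0007,0]);J[2]=0
a=np.radians(14.05);A=np.array([[np.cos(a),-np.sin(a),0],[np.sin(a),np.cos(a),0],[0,0,1]])
print("jig",J)
d=dict(np.load("pics/w3.npz"));P=wpts(d);X=(P-J)@A
m=(abs(X[...,0])<.025)&(X[...,2]>.025)&(X[...,2]<.045)
for lo,hi in((-.078,-.055),(-.04,-.025),(0.005,.03),(.03,.055)):
    n=m&(X[...,1]>lo)&(X[...,1]<hi);print("board z",lo,np.median(X[n][:,2]),n.sum())
n=m&(abs(X[...,2]-.0345)<.004);q=X[n];print(np.linalg.lstsq(np.c_[q[:,:2],np.ones(len(q))],q[:,2],rcond=None)[0], np.percentile(q[:,1],[1,99])) 
for f in("side0","top0","w1","w3"):
    d=dict(np.load(f"pics/{f}.npz"))
    P=wpts(d) if f[0]=="w" else pts(d,np.argwhere(np.ones((400,640))))[0].reshape(400,640,3)
    X=(P-J)@A
    m=(X[...,0]>.02)&(X[...,0]<.16)&(X[...,1]>.03)&(X[...,1]<.12)&(X[...,2]>.065)&(X[...,2]<.2)&(d["range_z"]>0)
    q=X[m]; 
    if len(q)<5: print(f,len(q));continue
    print(f,len(q),"arm top: ",np.round(np.percentile(q,[2,50,98],axis=0),3).tolist())
    h=q[q[:,1]>.066]
    if len(h): print("   handle",len(h),np.round(np.percentile(h,[5,50,95],axis=0),3).tolist())
```

```text
jig [0.51064627 0.09980092 0.        ]
board z -0.078 0.034726586185563374 1426
board z -0.04 0.03463232089209001 947
board z 0.005 0.03463060429862683 1586
board z 0.03 0.03461273245130567 1530
[-0.00013733 -0.00123751  0.03466032] [-0.07971272  0.05681258]
side0 143 arm top:  [[0.054, 0.04, 0.069], [0.065, 0.052, 0.144], [0.077, 0.093, 0.16]]
   handle 35 [[0.055, 0.067, 0.153], [0.061, 0.081, 0.157], [0.067, 0.094, 0.161]]
top0 72 arm top:  [[0.045, 0.045, 0.081], [0.056, 0.06, 0.156], [0.073, 0.097, 0.163]]
   handle 30 [[0.053, 0.068, 0.152], [0.058, 0.082, 0.158], [0.063, 0.097, 0.162]]
w1 179 arm top:  [[0.055, 0.039, 0.066], [0.06, 0.042, 0.081], [0.067, 0.054, 0.095]]
w3 371 arm top:  [[0.044, 0.041, 0.067], [0.047, 0.047, 0.106], [0.06, 0.056, 0.112]]
```

>>> send_rows:
  rows:
    - [5, [0, 0, -0.7], -10]
    - [5, [0, 0, -0.7], -10]
    - [5, [0, 0, -0.7], -10]
    - [5, [0, 0, -0.7], -10]
    - [5, [0, 0, -0.7], -10]
    - [5, [0, 0, -0.7], -10]
    - [5, [0, 0, -0.7], -10]
    - [5, [0, 0, -0.7], -10]
    - [5, [0, 0, -0.4], -10]
    - [5, [0, 0, 0], 0]

```text
t: 9.5
tool_pos: [0.4162, 0.064, 0.2251]
tool_rot: [1.936, 2.474, 0.0]
contact_force: [-0.3, -0.3, 0.4]
opening: 0.0501
grip_force: 0.0
```

>>> send_rows:
  rows:
    - [5, [2.3, 4, 0], 0]
    - [5, [2.3, 4, 0], 0]
    - [5, [2.3, 4, 0], 0]
    - [5, [2.3, 4.2, 0], 0]
    - [5, [0, 0, 0], 0]
    - [5, [0, 0, 0], 0]

```text
t: 10.25
tool_pos: [0.55, 0.1923, 0.224]
tool_rot: [-1.935, -2.474, 0.002]
contact_force: [-0.4, 0.0, 0.2]
opening: 0.0502
grip_force: 0.0
```

```bash
cat >> h.py <<'E'
J=np.array([.51065,.0998,0]);_a=np.radians(14.05)
A=np.array([[np.cos(_a),-np.sin(_a),0],[np.sin(_a),np.cos(_a),0],[0,0,1]])
def jig(p): return (np.asarray(p)-J)@A
E
python3 - <<'E'
from station import ctrl
from h import *
o=ctrl.get_obs(); print("tcp jig",jig(o["tool_pos"]),o["tool_rot"],o["q"],np.degrees(np.arctan2(*R.from_rotvec(o["tool_rot"]).as_matrix()[[1,0],0])))
d=ctrl.get_image("wrist"); X=jig(wpts(d))
m=(X[...,0]>.02)&(X[...,0]<.1)&(X[...,1]>.066)&(X[...,1]<.11)&(X[...,2]>.12)&(X[...,2]<.175)
q=X[m];print(len(q),np.round(np.percentile(q,[2,25,50,75,98],axis=0),4))
cv2.imwrite("pics/w4.png",d["frame"][:,:,::-1])
E
```

```text
tcp jig [0.0606088  0.08018067 0.22396648] [-1.93500479e+00 -2.47381540e+00  2.22218297e-03] [ 2.08764872e-01 -4.16670920e-02  1.71992687e+00 -2.29032331e-04
  1.46498916e+00 -3.44285968e-02] 103.93536418945392
671 [[0.0527 0.0669 0.1544]
 [0.0556 0.0743 0.1581]
 [0.0585 0.0826 0.1594]
 [0.0607 0.0906 0.1601]
 [0.0636 0.0963 0.1612]]
```

View pics/w4.png

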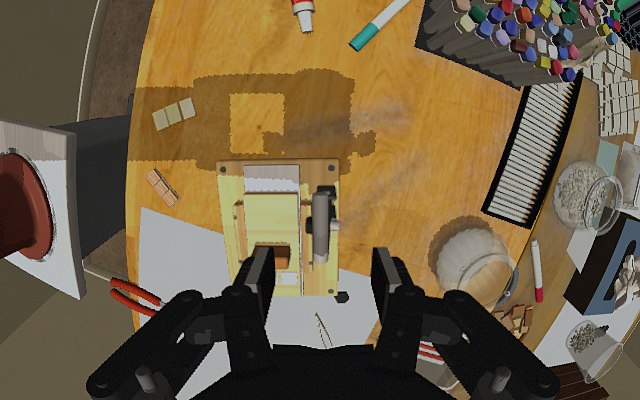

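>>> send_rows:
  rows:
    - [5, [0.1, -0.24, 3], 0]
    - [5, [0, 0, 3], 0]
    - [5, [0, 0, 2.15], 0]
    - [5, [0, 0, 0], 0]
    - [0.8, [0, 0, 0], 0]
    - [0.8, [0, 0, 0], 0]
    - [0.8, [0, 0, 0], 0]
    - [0.8, [0, 0, 0], 0]
  newtons: 25

```text
t: 11.3
tool_pos: [0.5486, 0.193, 0.1451]
tool_rot: [1.933, 2.474, 0.003]
contact_force: [-1.2, 0.2, 5.7]
opening: 0.0107
grip_force: 25.1
```

Run:
```python
from station import ctrl
from h import *
o=ctrl.get_obs(); p=jig(o["tool_pos"]);print(p,o["contact_force"]@A)
t0=1.51
for n in(1.51,1.3,1.1,.9,.7,.5,.3,.15,.05,0,-.02):
    dx=-.104*(np.cos(n)-np.cos(t0));dz=.104*(np.sin(n)-np.sin(t0));print(n,"cum y,z cm",round(dx*100,2),round(-dz*100,2))
```

```text
[0.05939928 0.08117651 0.14511016] [-1.11780576  0.46038909  5.67335487]
1.51 cum y,z cm -0.0 -0.0
1.3 cum y,z cm -2.15 0.36
1.1 cum y,z cm -4.09 1.11
0.9 cum y,z cm -5.83 2.23
0.7 cum y,z cm -7.32 3.68
0.5 cum y,z cm -8.49 5.39
0.3 cum y,z cm -9.3 7.31
0.15 cum y,z cm -9.65 8.83
0.05 cum y,z cm -9.76 9.86
0 cum y,z cm -9.77 10.38
-0.02 cum y,z cm -9.77 10.59
```

>>> send_rows:
  rows:
    - [0.8, [0, -1.1, 0.15], 0]
    - [0.8, [0, -1.05, 0.21], 0]
    - [0.8, [0, -1.0, 0.34], 0]
    - [0.8, [0, -0.94, 0.41], 0]
    - [0.8, [0, -0.9, 0.54], 0]
    - [0.8, [0, -0.84, 0.58], 0]
    - [0.8, [0, 0, 0], 0]

```text
t: 12.18
tool_pos: [0.489, 0.1781, 0.1194]
tool_rot: [-1.932, -2.474, 0.006]
contact_force: [-1.0, -2.5, 1.4]
opening: 0.0112
grip_force: 26.1
```

Run:
```python
from station import ctrl
from h import *
o=ctrl.get_obs(); p=jig(o["tool_pos"]);print(p,o["contact_force"]@A,o["opening"])
```

```text
[-0.00203244  0.0811718   0.11940987] [-1.58560829 -2.22805249  1.43496392] 0.011201587945680429
```

>>> send_rows:
  rows:
    - [0.8, [0, -0.77, 0.7], 0]
    - [0.8, [0, -0.72, 0.75], 0]
    - [0.8, [0, -0.62, 0.83], 0]
    - [0.8, [0, -0.55, 0.88], 0]
    - [0.8, [0, -0.45, 0.95], 0]
    - [0.8, [0, -0.36, 0.97], 0]
    - [0.8, [0, -0.35, 1.52], 0]
    - [0.8, [0, 0, 0], 0]

```text
t: 13.18
tool_pos: [0.4531, 0.1692, 0.0528]
tool_rot: [-1.934, -2.475, 0.001]
contact_force: [3.0, -1.5, -2.3]
opening: 0.0105
grip_force: 27.5
```

Run:
```python
from station import ctrl
from h import *
o=ctrl.get_obs(); p=jig(o["tool_pos"]);print(p,o["contact_force"]@A,o["opening"])
```

```text
[-0.03893841  0.08131769  0.05283835] [ 2.56617299 -2.23162856 -2.26152953] 0.01052991188996502
```

>>> send_rows:
  rows:
    - [0.8, [0, 0, 0.4], 0]
    - [0.8, [0, 0, 0.4], 0]
    - [0.8, [0, 0, 0.3], 0]
    - [0.8, [0, 0, 0.2], 0]
    - [0.8, [0, 0, 0.1], 0]
    - [0.8, [0, 0, 0], 0]

```text
t: 13.92
tool_pos: [0.4519, 0.169, 0.0395]
tool_rot: [-1.932, -2.474, 0.006]
contact_force: [-3.2, -3.4, 1.3]
opening: 0.0105
grip_force: 28.3
```

>>> send_rows:
  rows:
    - [0.8, [0, 0, 0.1], 0]
    - [2, [0, 0, 0], 0]
    - [4, [0, 0, 0], 0]
    - [4, [0, 0, 0], 0]
    - [4, [0, 0, -2], 0]
    - [4, [0, 0, -5], 0]
    - [4, [0, 0, -5], 0]
    - [4, [-0.0, 0, 0], 0]
    - [4, [0, 0, 0], 0]

```text
t: 15.05
tool_pos: [0.4538, 0.1695, 0.1597]
tool_rot: [-1.934, -2.476, -0.0]
contact_force: [0.4, 0.2, -0.4]
opening: 0.04
grip_force: 0.0
```

Run:
```python
from station import ctrl
from h import *
o=ctrl.get_obs(); print("tcp jig",jig(o["tool_pos"]),o["contact_force"],o["t"])
for n in("wrist","side"):
    d=ctrl.get_image(n); P=wpts(d) if n=="wrist" else pts(d,np.argwhere(np.ones((400,640))))[0].reshape(400,640,3)
    X=jig(P)
    m=(X[...,0]>-.06)&(X[...,0]<-.02)&(X[...,1]>.067)&(X[...,1]<.11)&(X[...,2]>.035)&(X[...,2]<.1)
    q=X[m];print("handle",len(q),np.round(np.percentile(q,[2,50,98],axis=0),4).tolist())
    m=(X[...,0]>-.035)&(X[...,0]<.05)&(X[...,1]>.043)&(X[...,1]<.057)&(X[...,2]>.045)&(X[...,2]<.09)
    q=X[m]; print("arm",len(q),np.round(np.polyfit(q[:,0],q[:,2],1),4) if len(q)>9 else "")
    for lo,hi in((-.075,-.04),(0.005,.035)):
        m=(abs(X[...,0])<.028)&(X[...,1]>lo)&(X[...,1]<hi)&(X[...,2]>.025)&(X[...,2]<.045);q=X[m];print("board",len(q),np.median(q[:,2]) if len(q) else "")
    cv2.imwrite(f"pics/{n}5.png",d["frame"][:,:,::-1])
```

```text
tcp jig [-0.03822602  0.08139381  0.15972769] [ 0.41864782  0.19302741 -0.4472528 ] 15.05
handle 521 [[-0.0464, 0.0678, 0.054], [-0.0404, 0.0826, 0.0588], [-0.0346, 0.096, 0.0609]]
arm 1374 [-0.0312  0.0593]
board 757 0.03472169796239244
board 827 0.03459477127569288
handle 24 [[-0.0417, 0.0686, 0.0512], [-0.0351, 0.0819, 0.057], [-0.0324, 0.0936, 0.0615]]
arm 85 [-0.0366  0.0579]
board 140 0.033111233866845
board 121 0.032453888868391845
```

View pics/wrist5.png

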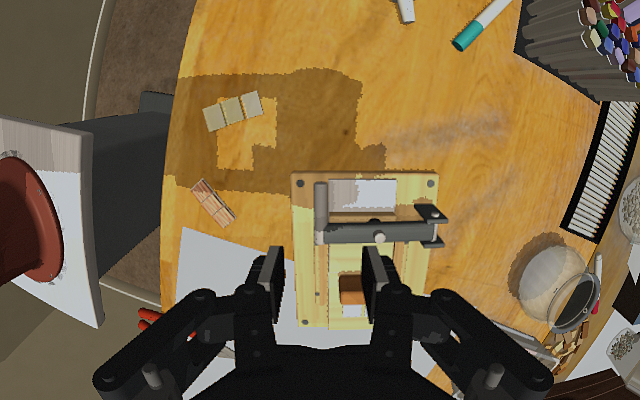

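>>> send_rows:
  rows:
    - [0, [0, -0.15, 0], 0]
    - [0, [0, 0, 2], 0]
    - [0, [0, 0, 4], 0]
    - [0, [0, 0, 3], 0]
    - [0, [0, 0, 0.5], 0]
    - [0, [0, 0, 0.3], 0]
    - [0, [0, 0, 0.2], 0]
    - [0, [0, 0, 0.2], 0]
    - [0, [0, 0, 0], 0]

```text
t: 16.27
tool_pos: [0.4532, 0.1692, 0.0588]
tool_rot: [1.933, 2.475, 0.002]
contact_force: [0.3, -0.4, 1.2]
opening: -0.0001
grip_force: 0.3
```

>>> send_rows:
  rows:
    - [0, [0, 0, 0.15], 0]
    - [0, [0, 0, 0.15], 0]
    - [0, [0, 0, 0], 0]

```text
t: 16.65
tool_pos: [0.4529, 0.1691, 0.0552]
tool_rot: [1.934, 2.475, 0.001]
contact_force: [1.3, 0.7, 1.3]
opening: 0.0002
grip_force: 0.7
```

>>> send_rows:
  rows:
    - [0, [0, 0, 0.1], 0]
    - [0, [0, 0, 0.1], 0]
    - [0, [0, 0, 0], 0]

```text
t: 17.02
tool_pos: [0.4529, 0.1691, 0.0538]
tool_rot: [1.934, 2.476, 0.001]
contact_force: [-0.5, 0.7, 6.0]
opening: 0.0002
grip_force: 3.1
```

>>> send_rows:
  rows:
    - [0, [0, 0, -1], 0]
    - [0, [0, 0, -4], 0]
    - [0, [0, 0, -5], 0]
    - [0, [0, 0, 0], 0]
    - [0, [0, 0, 0], 0]

```text
t: 17.65
tool_pos: [0.452, 0.169, 0.1525]
tool_rot: [-1.934, -2.475, 0.001]
contact_force: [0.6, 0.0, 0.3]
opening: -0.0001
grip_force: 0.0
```

Run:
```python
from station import ctrl
from h import *
o=ctrl.get_obs(); print("tcp jig",jig(o["tool_pos"]),o["contact_force"],o["t"])
d=ctrl.get_image("wrist"); X=jig(wpts(d))
m=(X[...,0]>-.06)&(X[...,0]<-.02)&(X[...,1]>.067)&(X[...,1]<.11)&(X[...,2]>.035)&(X[...,2]<.1)
q=X[m];print("handle",len(q),np.round(np.percentile(q,[2,50,98],axis=0),4).tolist())
m=(X[...,0]>-.035)&(X[...,0]<.05)&(X[...,1]>.043)&(X[...,1]<.057)&(X[...,2]>.045)&(X[...,2]<.09)
q=X[m]; print("arm",len(q),np.round(np.polyfit(q[:,0],q[:,2],1),4))
m=(abs(X[...,0])<.028)&(X[...,1]>-.075)&(X[...,1]<-.04)&(X[...,2]>.025)&(X[...,2]<.045);q=X[m];print("board",len(q),np.median(q[:,2]))
```

```text
tcp jig [-0.04009206  0.081338    0.15254098] [0.60604197 0.00973369 0.29745503] 17.65
handle 527 [[-0.0458, 0.0676, 0.0483], [-0.0399, 0.0826, 0.0539], [-0.0341, 0.0961, 0.056]]
arm 1420 [0.0158 0.0562]
board 0 nan
  return _methods._mean(a, axis=axis, dtype=dtype,
  ret = ret.dtype.type(ret / rcount)
```

```bash
python3 -c "
from station import ctrl
print(ctrl.finish_job())"
```

```text
the job is handed in; nothing more can be done
None
```

The board was fully down over the key and released with the clamp still open. I then closed the clamp onto it (hinge measured about -0.016 rad), moved the arm clear and handed the job in at about 18 s; the verdict isn't shown, and the fingers hid the board in the last picture, so its height was last checked just before the final press on the clamp handle.

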